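Turn the row of weld samples round into the inspection tray

ROBOT

A 6-joint arm with a two-finger parallel gripper is mounted at the origin on the work surface. World frame = base frame: x ahead of the robot, y to its left, z up, the work surface at z = 0. Lengths are in mm, angles in rad, forces in N, time in s.
With the tool pointing down it reaches from about 350 to 975 mm from the base axis. Payload 17.4 kg.
Tool frame: the origin (TCP) lies between the finger pads; the fingertips stand 8 mm ahead of it and the grasp point (between the pads) lies 11 mm behind it; z points along the fingers, y is the direction in which the jaws open and shut (so a half turn about z gives the same grasp; the last joint's range is limited). The gripper opens to 85 mm and grips with 20 to 120 N. Pads are 22 mm wide; open, the fingers measure 114 mm over their backs; the gripper's body (76 mm by 85 mm) begins 54 mm behind the grasp point. The pads swing forward as they close: fully open they stand 13 mm farther back than shut.
Start: joints at [1.08, 0.116, 1.442, -0, 1.584, -0.038], TCP at [295.311, 606.979, 239.303] pointing down, gripper open.
Joint ranges: [-2.83, 2.83], [-0.83, 2.19], [0.07, 2.5], [-1.14, 4.28], [0.01, 3], [-2.97, 2.97]. Speed limits (rad/s): [1.89, 1.89, 2.22, 3.14, 3.14, 3.14].

INTERFACE

Orientations are given as a 3x3 rotation matrix whose columns are the frame's x, y, z axes.
In Python, from station import manip, eyes gives the robot as it stands.
- The arm moves only by the shell command python3 -m creep 'ROWS' [OPENING]. ROWS is JSON, a list that holds one entry, the list of rows, each a list of 6 numbers: the shift along the tool's x, y, z in mm, then the turn, a rotation vector about the tool's x, y, z in degrees. A call has 1 to 5 rows; each row is the pose to reach, as a shift and turn from the pose measured when the call began, along the tool's axes at that moment; what a row does not reach only later rows make up. A row lasts 1/10 s, in which the tool goes at most 50 mm and 8.59 degrees, less where a joint would pass 70% of its speed; a pose out of reach is approached as far as the arm can. A call with a gripper value outside its range is refused whole. OPENING is the opening, from 0 (shut) to 1 (fully open), set as the call begins (- or left out, the last holds). The fingers move at their own pace and stop on an object; the grip force is fixed at half the most. Time passes only in rows, so rows that repeat a pose let the fingers close. It gives the time, the measured TCP pose, the force and the opening at its end, in the units of the state.
- manip.read_state(): the state, without advancing time (a new reading comes with each control period).
- eyes.snapshot(name): name is "side" or "top" or "wrist"; returns a dict with "color" (400x640x3 uint8, blue, green, red), "intrinsics" (3x3 intrinsics, pixels), "rvec" (rotation vector, rad) and "tvec" (3), from world to camera coordinates, as OpenCV has them; the wrist camera has in their place "mount" (4x4, takes a point from camera to tool coordinates, whose origin is the TCP and whose axes are the flange's). Camera axes: x right, y down, z forward; pixel columns grow to the right and rows downward; lengths in mm; the calibration is good to about 2 mm. A picture is of the moment at which its call begins: read the wrist's pose just before it. There is no depth.
- manip.close_job(): hands the job in, once; it reports no verdict.
The state is a dict: "clock": time; "joint_positions": joint angles; "joint_velocities": joint speeds; "joint_efforts": joint torques, N m; "tool_pos": TCP position; "tool_rot": TCP orientation; "force": force on the tool from outside, world axes, zero at the start; "moment": the same for the moment, N m; "gripper_width": finger opening in mm.
Only numpy, scipy, OpenCV 4.12 (cv2) and the standard library are available. Lean on these libraries where they do the work, as an engineer would, in place of code of your own. Each camera call takes 0.05 s, during which the arm holds its last target.

TASK

Move the four welded samples from the cooling rack into the inspection tray with their row reversed: the sample standing next to the cooling rack's end plate goes in the tray's pocket furthest from the tray's end plate, the second goes to the second-furthest pocket, and so on, until the sample that stood furthest from the rack's end plate is next to the tray's end plate. Keep every sample upright on the way, set each with its base plate flat on the floor of its own pocket, and let go of it.

Things in the scene. Friction and masses are not known exactly. Their poses are not given: they have to be found in the camera images.
- pipe_mid (a point): Middle of a loose steel weld sample: a round hollow pipe 34 mm in diameter, welded upright on the centre of a 50 x 50 x 6 mm base plate; 66 mm tall over all. The point is on its upright centre line, 33 mm above the plate's underside; z up, y along the row, x across it (square to its tile within 6 degrees at the start). Starts on tile1.
- tee_mid (a point): Middle of a loose steel weld sample: a flat web, 8 mm thick (along x), 50 mm wide (along y), welded upright on the centre of a 50 x 50 x 6 mm base plate; 62 mm tall over all. The point is on its upright centre line, 31 mm above the plate's underside; z up, y along the row, x across it (square to its tile within 6 degrees at the start). Starts on tile2.
- tube_mid (a point): Middle of a loose steel weld sample: a square hollow tube 30 x 30 mm, its sides parallel to the plate's, welded upright on the centre of a 50 x 50 x 6 mm base plate; 58 mm tall over all. The point is on its upright centre line, 29 mm above the plate's underside; z up, y along the row, x across it (square to its tile within 6 degrees at the start). Starts on tile3.
- bar_mid (a point): Middle of a loose steel weld sample: a round solid bar 20 mm in diameter, welded upright on the centre of a 50 x 50 x 6 mm base plate; 74 mm tall over all. The point is on its upright centre line, 37 mm above the plate's underside; z up, y along the row, x across it (square to its tile within 6 degrees at the start). Starts on tile4.
- cooling_rack: Fixed bare-steel rack, 86 (x) by 290 mm (y), rim 10 mm high, with a row of four reddish fire tiles and one upright blue end plate across the row (60 mm wide, 6 thick, its top 40 mm above the table) at its +y end. Origin: centre of its underside, on the table; y runs along the row to the end plate (robot's left), z up. Places at x = 0, y = +105 (next to the end plate), +35, -35, -105 mm.
- tray: Fixed grey tray, empty at the start: a row of four square pockets and a blue end plate like the rack's at its +y end. Origin: centre of its underside, on the table; y runs along the row to the end plate (robot's left), z up. Pocket centres at x = 0, y = +105 (next to the end plate), +35, -35, -105 mm; each 64 x 64 mm inside, floor 8 mm and rims 13 mm above the table.
- tile1: Fixed reddish fire tile, 66 x 66 x 10 mm, lying in the cooling rack under the pipe sample at the start; which of the rack's four places it has changes from start to start. Origin: centre of its underside, 4 mm above the table; its top, on which the sample stands, is 14 mm above the table. Axes as the rack's. All four tiles look alike.
- tile2: Fixed reddish fire tile, 66 x 66 x 10 mm, lying in the cooling rack under the tee sample at the start; which of the rack's four places it has changes from start to start. Origin: centre of its underside, 4 mm above the table; its top, on which the sample stands, is 14 mm above the table. Axes as the rack's. All four tiles look alike.
- tile3: Fixed reddish fire tile, 66 x 66 x 10 mm, lying in the cooling rack under the tube sample at the start; which of the rack's four places it has changes from start to start. Origin: centre of its underside, 4 mm above the table; its top, on which the sample stands, is 14 mm above the table. Axes as the rack's. All four tiles look alike.
- tile4: Fixed reddish fire tile, 66 x 66 x 10 mm, lying in the cooling rack under the bar sample at the start; which of the rack's four places it has changes from start to start. Origin: centre of its underside, 4 mm above the table; its top, on which the sample stands, is 14 mm above the table. Axes as the rack's. All four tiles look alike.
Not all that is in view belongs to the job. What is shaped like the part that bears tube_mid but purple is not meant. Leave any yellow look-alike of the part that bears tee_mid alone.

How it is judged (in metres and radians):
At the end, for the whole second after the job is handed in: Counted from the end plates, the sample from rack place 1, 2, 3, 4 stands in tray pocket 4, 3, 2, 1, within 12 mm of the pocket's centre along and across the row, its base plate on the pocket floor (height within 3 mm, tilt under 0.06 rad), released and at rest (((y of tile1 in the frame of cooling_rack between 0.085 and 0.125 m and y of pipe_mid in the frame of tray between -0.117 and -0.093 m) or (y of tile1 in the frame of cooling_rack between 0.015 and 0.055 m and y of pipe_mid in the frame of tray between -0.047 and -0.023 m) or (y of tile1 in the frame of cooling_rack between -0.055 and -0.015 m and y of pipe_mid in the frame of tray between 0.023 and 0.047 m) or (y of tile1 in the frame of cooling_rack between -0.125 and -0.085 m and y of pipe_mid in the frame of tray between 0.093 and 0.117 m)) and x of pipe_mid in the frame of tray between -0.012 and 0.012 m and z of pipe_mid in the frame of tray between 0.038 and 0.044 m and angle between each of pipe_mid, tee_mid, tube_mid, bar_mid's own z axis and vertical below 0.06 rad and linear speed of each of pipe, tee, tube, bar below 0.02 m/s and contact force between each of pipe, tee, tube, bar and the fingers below 0.1 N and ((y of tile2 in the frame of cooling_rack between 0.085 and 0.125 m and y of tee_mid in the frame of tray between -0.117 and -0.093 m) or (y of tile2 in the frame of cooling_rack between 0.015 and 0.055 m and y of tee_mid in the frame of tray between -0.047 and -0.023 m) or (y of tile2 in the frame of cooling_rack between -0.055 and -0.015 m and y of tee_mid in the frame of tray between 0.023 and 0.047 m) or (y of tile2 in the frame of cooling_rack between -0.125 and -0.085 m and y of tee_mid in the frame of tray between 0.093 and 0.117 m)) and x of tee_mid in the frame of tray between -0.012 and 0.012 m and z of tee_mid in the frame of tray between 0.036 and 0.042 m and ((y of tile3 in the frame of cooling_rack between 0.085 and 0.125 m and y of tube_mid in the frame of tray between -0.117 and -0.093 m) or (y of tile3 in the frame of cooling_rack between 0.015 and 0.055 m and y of tube_mid in the frame of tray between -0.047 and -0.023 m) or (y of tile3 in the frame of cooling_rack between -0.055 and -0.015 m and y of tube_mid in the frame of tray between 0.023 and 0.047 m) or (y of tile3 in the frame of cooling_rack between -0.125 and -0.085 m and y of tube_mid in the frame of tray between 0.093 and 0.117 m)) and x of tube_mid in the frame of tray between -0.012 and 0.012 m and z of tube_mid in the frame of tray between 0.034 and 0.04 m and ((y of tile4 in the frame of cooling_rack between 0.085 and 0.125 m and y of bar_mid in the frame of tray between -0.117 and -0.093 m) or (y of tile4 in the frame of cooling_rack between 0.015 and 0.055 m and y of bar_mid in the frame of tray between -0.047 and -0.023 m) or (y of tile4 in the frame of cooling_rack between -0.055 and -0.015 m and y of bar_mid in the frame of tray between 0.023 and 0.047 m) or (y of tile4 in the frame of cooling_rack between -0.125 and -0.085 m and y of bar_mid in the frame of tray between 0.093 and 0.117 m)) and x of bar_mid in the frame of tray between -0.012 and 0.012 m and z of bar_mid in the frame of tray between 0.042 and 0.048 m); the robot touches nothing.
It fails at once if the pipe sample is tipped over (leans by more than 0.6 rad) (angle between pipe_mid's own z axis and vertical above 0.6 rad).
It fails at once if the tee sample is tipped over (leans by more than 0.6 rad) (angle between tee_mid's own z axis and vertical above 0.6 rad).
It fails at once if the tube sample is tipped over (leans by more than 0.6 rad) (angle between tube_mid's own z axis and vertical above 0.6 rad).
It fails at once if the bar sample is tipped over (leans by more than 0.6 rad) (angle between bar_mid's own z axis and vertical above 0.6 rad).
It also fails if it takes over 118 s, if anything falls off the work surface, if the arm or the gripper's body presses on something with over 40 N, if the wrist force passes 120 N, or if a joint passes its speed limit or range.

## Working session

There is one attempt and no reset: what is moved stays moved. The work goes in short steps, Python scripts to look and compute and a shell command to move; the robot and the scene stay as the last step left them, time stands still between calls to the robot, and variables do not carry over. Pictures are saved under pics/ and viewed, and the job is handed in when it is done.

```bash
ls; mkdir -p pics; python3 - <<'E'
from station import manip, eyes
import cv2
s=manip.read_state()
for k,v in s.items(): print(k,v)
for n in ("side","top","wrist"):
    d=eyes.snapshot(n); cv2.imwrite(f"pics/{n}0.png",d["color"])
    print(n,{k:v for k,v in d.items() if k!="color"})
E
```

```text
pics
clock 0.0
joint_positions [ 1.08020091e+00  1.16479427e-01  1.44230571e+00  1.01324524e-06
  1.58399379e+00 -3.77931370e-02]
joint_velocities [-5.17518991e-04  1.96256738e-04  7.50723143e-05 -7.86467285e-04
 -6.90250887e-04 -1.21410392e-03]
joint_efforts [-2.20860398e-03 -7.31981492e+01 -6.32487774e+01  5.61212414e-05
  6.32941999e-03  2.30968652e-05]
tool_pos [295.21564796 606.8030871  238.54147855]
tool_rot [[-8.99224665e-01  4.37486787e-01 -5.59807931e-04]
 [ 4.37487143e-01  8.99224058e-01 -1.04587839e-03]
 [ 4.58347844e-05 -1.18538841e-03 -9.99999296e-01]]
force [-0.34798705  0.23658957 -0.16458289]
moment [ 0.06122438 -0.01231324  0.00742947]
gripper_width 85.44800717273729
side {'intrinsics': array([[389.52381967,   0.        , 323.95425411],
       [  0.        , 389.52381967, 204.06756118],
       [  0.        ,   0.        ,   1.        ]]), 'rvec': array([ 0.29025705, -2.75994271,  1.25968539]), 'tvec': array([501.18307654, 124.35415885, 699.84632166])}
top {'intrinsics': array([[437.04498833,   0.        , 317.533036  ],
       [  0.        , 437.04498833, 197.01638501],
       [  0.        ,   0.        ,   1.        ]]), 'rvec': array([ 2.16040453, -2.19023065,  0.14041658]), 'tvec': array([ -9.52951577, 556.19307552, 996.97132556])}
wrist {'intrinsics': array([[285.3394131 ,   0.        , 318.52313642],
       [  0.        , 285.3394131 , 199.99456448],
       [  0.        ,   0.        ,   1.        ]]), 'mount': array([[-1.16667062e-03, -9.61279036e-01, -2.75574407e-01,
         6.91996333e+01],
       [ 9.99999210e-01, -9.92463045e-04, -7.71609323e-04,
         1.38432401e+00],
       [ 4.68234451e-04, -2.75575090e-01,  9.61279434e-01,
        -1.35208074e+02],
       [ 0.00000000e+00,  0.00000000e+00,  0.00000000e+00,
         1.00000000e+00]])}
```

View pics/side0.png

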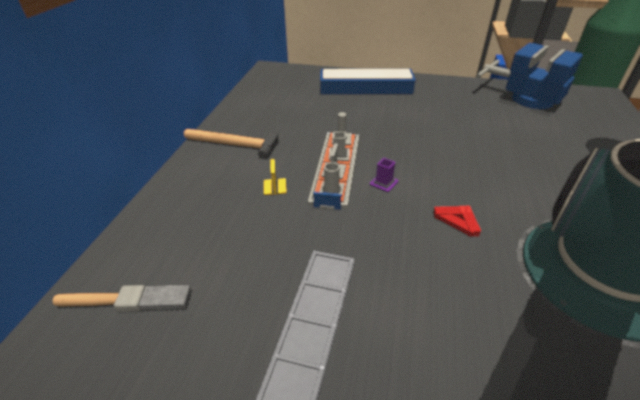

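View pics/top0.png

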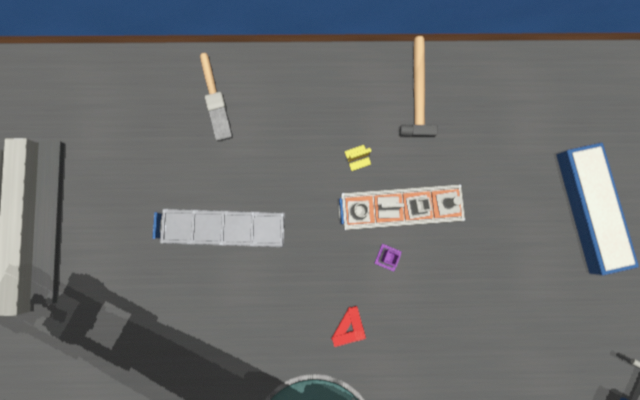

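View pics/wrist0.png

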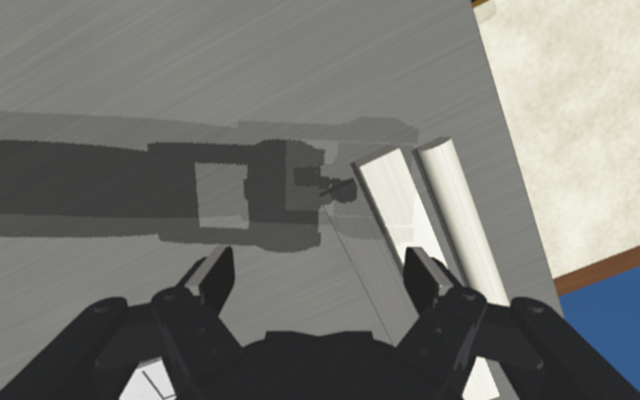

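```bash
cat > h.py <<'E'
import numpy as np, cv2
from station import manip, eyes
def cam(d,tp=None,tr=None):
    if "mount" in d:
        M=d["mount"]; R=tr@M[:3,:3]; c=tr@M[:3,3]+tp
        return d["intrinsics"],R.T,-R.T@c
    R=cv2.Rodrigues(d["rvec"])[0]; return d["intrinsics"],R,np.array(d["tvec"]).ravel()
def ray(C,px,z):
    K,R,t=C; px=np.atleast_2d(np.asarray(px,float))
    d=(R.T@np.linalg.inv(K)@np.c_[px,np.ones(len(px))].T).T; c=-R.T@t
    return c+d*((z-c[2])/d[:,2])[:,None]
def proj(C,P):
    K,R,t=C; q=(K@(R@np.atleast_2d(np.asarray(P,float)).T+t[:,None])).T
    return q[:,:2]/q[:,2:]
def snap(n,save=None):
    s=manip.read_state(); d=eyes.snapshot(n)
    if save: cv2.imwrite(f"pics/{save}.png",d["color"])
    return d["color"],cam(d,np.array(s["tool_pos"]),np.array(s["tool_rot"])),s
E
python3 - <<'E'
from h import *
im,C,s=snap("top")
K,R,t=C; print("cam pos",-R.T@t, R[2])
cv2.imwrite("pics/topcrop.png",np.hstack([cv2.resize(im[185:255,140:300],None,fx=5,fy=5,interpolation=cv2.INTER_CUBIC)]))
cv2.imwrite("pics/topcrop2.png",np.hstack([cv2.resize(im[145:275,330:480],None,fx=5,fy=5,interpolation=cv2.INTER_CUBIC)][:1])[:600])
hsv=cv2.cvtColor(im,cv2.COLOR_BGR2HSV)
m=(hsv[...,1]<60)&(hsv[...,2]>120); m=m.astype(np.uint8)
for name,z in(("tray",13),):
    n,l,st,ce=cv2.connectedComponentsWithStats(m)
    for i in range(1,n):
        if st[i,4]>300:
            print(st[i],ce[i])
            cn=cv2.findContours((l==i).astype(np.uint8),0,2)[0][0]
            b=cv2.boxPoints(cv2.minAreaRect(cn)); print(b.tolist()); print(ray(C,b,z).round(1).tolist())
mb=((abs(hsv[...,0].astype(int)-108)<12)&(hsv[...,1]>150)&(hsv[...,2]>60)).astype(np.uint8)
n,l,st,ce=cv2.connectedComponentsWithStats(mb)
for i in range(1,n):
    if st[i,4]>15: print("blue",st[i],ce[i],ray(C,[ce[i]],40))
E
```

```text
cam pos [ 445.12512798    4.7862616  1051.30113909] [ 0.10794301 -0.02135845 -0.99392762]
[204  91  27  49 824] [217.32281553 114.89320388]
[[202.58824157714844, 93.35294342041016], [220.47059631347656, 88.88236236572266], [232.2353057861328, 135.94119262695312], [214.3529510498047, 140.41177368164062]]
[[815.9, 259.3, 13.0], [826.8, 215.9, 13.0], [709.0, 186.5, 13.0], [698.4, 229.4, 13.0]]
[   0  137   27  180 3792] [ 11.0907173  221.16956751]
[[-6.339157581329346, 315.2178955078125], [3.4459457397460938, 135.82432556152344], [26.812789916992188, 137.098876953125], [17.027687072753906, 316.492431640625]]
[[295.1, 727.9, 13.0], [714.6, 731.8, 13.0], [711.0, 676.4, 13.0], [291.3, 675.0, 13.0]]
[ 572  146   63  125 3829] [603.23948812 208.34578219]
[[571.1132202148438, 152.396240234375], [601.0942993164062, 143.8302001953125], [635.3584594726562, 263.75469970703125], [605.3773803710938, 272.32073974609375]]
[[659.8, -639.4, 13.0], [680.4, -715.6, 13.0], [388.2, -773.3, 13.0], [369.2, -699.1, 13.0]]
[ 340  184  126   47 1929] [411.12026957 206.06635562]
[[339.6175842285156, 192.02941894
[... 1333 characters left out ...]
 40.        ]]
blue [568 189  12  14  36] [572.22222222 196.47222222] [[ 548.66744528 -617.04963943   40.        ]]
blue [579 203   6  13  25] [581.36 209.44] [[ 517.77390224 -636.36206      40.        ]]
blue [576 215   9  21  61] [580.24590164 224.70491803] [[ 482.02258336 -630.82364777   40.        ]]
blue [155 220   4  17  32] [156.5     228.84375] [[486.21398182 353.43505108  40.        ]]
blue [581 234  10  18  61] [586.27868852 242.55737705] [[ 440.30661724 -641.70126423   40.        ]]
blue [585 250  11  16  48] [590.77083333 257.66666667] [[ 405.29406599 -649.39386481   40.        ]]
blue [592 260  10  13  33] [596.3030303  267.15151515] [[ 383.34111606 -660.55924251   40.        ]]
```

View pics/topcrop.png

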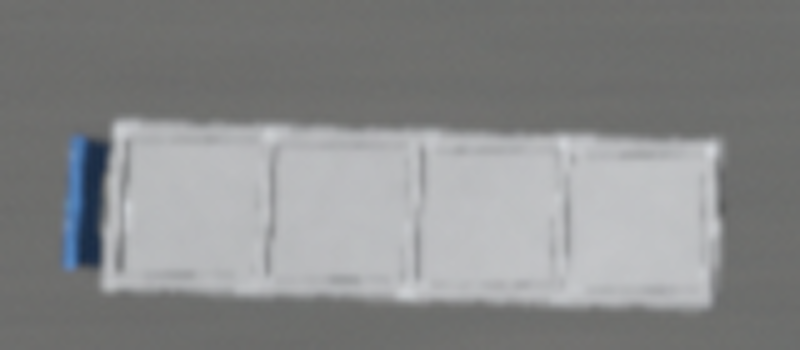

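View pics/topcrop2.png

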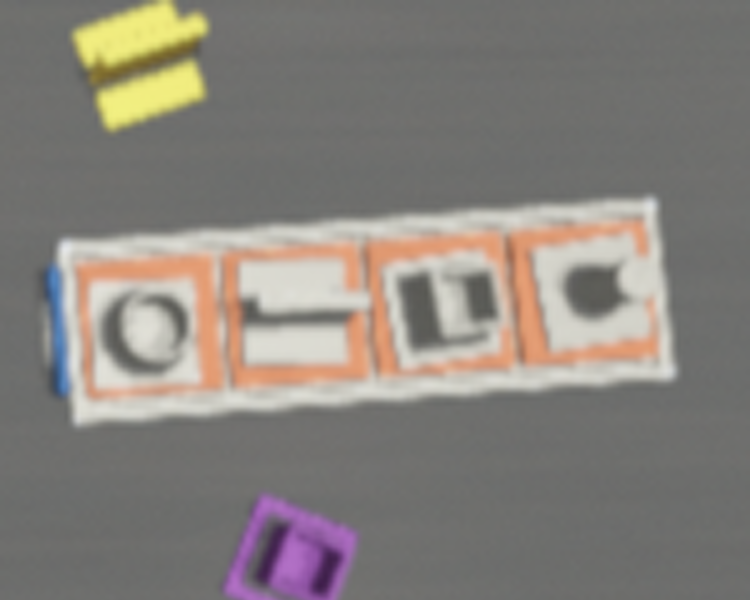

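```bash
cat >> h.py <<'E'
from scipy.spatial.transform import Rotation as Ro
def goal(x,y,z,yawdeg):
    """shift (tool axes) & rotvec deg to reach TCP xyz, tool pointing down, tool y at yaw"""
    s=manip.read_state(); p=np.array(s["tool_pos"]); R=np.array(s["tool_rot"])
    a=np.radians(yawdeg); Y=np.array([np.cos(a),np.sin(a),0]); Z=np.array([0,0,-1.]); X=np.cross(Y,Z)
    G=np.c_[X,Y,Z]
    print("shift",(R.T@(np.array([x,y,z])-p)).round(1),"turn",np.degrees(Ro.from_matrix(R.T@G).as_rotvec()).round(2),"t",round(s["clock"],2))
def st():
    s=manip.read_state(); R=np.array(s["tool_rot"])
    print("t",round(s["clock"],2),"pos",np.round(s["tool_pos"],1),"yaw",round(float(np.degrees(np.arctan2(R[1,1],R[0,1]))),2),"tilt z",R[:,2].round(4),"F",np.round(s["force"],1),"w",round(s["gripper_width"],1),"j",np.round(s["joint_positions"],2))
E
python3 -c "
from h import *
goal(533,-255,260,3.6)"
```

```text
shift [-590.9 -671.   -20.7] turn [-3.000e-02  2.000e-02  6.046e+01] t 0.2
```

```bash
python3 -c "
from h import *
goal(488,175,260,-2.8)"
```

```text
shift [-362.3 -304.1  -20.9] turn [-3.000e-02  2.000e-02  6.686e+01] t 0.2
```

```bash
python3 -m creep '[[[-38,-32,-2,0,0,7],[-76,-64,-4,0,0,14.5],[-114,-96,-6,0,0,22],[-152,-128,-9,0,0,30],[-190,-160,-11,0,0,38]]]' 1; python3 -c "
from h import *
st();goal(488,175,260,-2.8)"
```

```text
clock: 0.7
tool_pos: [396.4, 378.1, 250.1]
tool_rot: [[-0.434, 0.901, -0.0], [0.901, 0.434, -0.0], [-0.0, -0.0, -1.0]]
force: [0.9, -0.5, 0.3]
gripper_width: 85.4
t 0.7 pos [396.4 378.1 250.1] yaw 25.75 tilt z [-1.e-04 -5.e-04 -1.e+00] F [ 0.9 -0.5  0.3] w 85.4 j [ 0.72 -0.16  1.7  -0.    1.61  0.27]
shift [-222.7   -5.7   -9.8] turn [-1.000e-02  3.000e-02  2.855e+01] t 0.7
```

```bash
python3 -m creep '[[[-47,-1,-2,0,0,7],[-94,-2,-4,0,0,14],[-141,-4,-6,0,0,21],[-188,-5,-8,0,0,28.5],[-223,-6,-10,0,0,28.5]]]'; python3 -m creep '[[[0,0,0,0,0,0],[0,0,0,0,0,0]]]'; python3 -c "
from h import *
st();im,C,s=snap('wrist','w_tray');im,C,s=snap('top','top1')"
```

```text
clock: 1.2
tool_pos: [488.5, 172.2, 260.4]
tool_rot: [[0.054, 0.999, 0.0], [0.999, -0.054, -0.001], [-0.001, 0.0, -1.0]]
force: [0.6, 0.7, -0.6]
gripper_width: 85.4
clock: 1.4
tool_pos: [488.6, 171.6, 260.3]
tool_rot: [[0.056, 0.998, 0.0], [0.998, -0.056, -0.001], [-0.0, 0.0, -1.0]]
force: [-0.0, 0.9, -0.5]
gripper_width: 85.3
t 1.4 pos [488.6 171.6 260.3] yaw -3.19 tilt z [ 1.e-04 -5.e-04 -1.e+00] F [-0.   0.9 -0.5] w 85.3 j [ 0.29 -0.23  1.74 -0.    1.63  0.34]
```

View pics/w_tray.png

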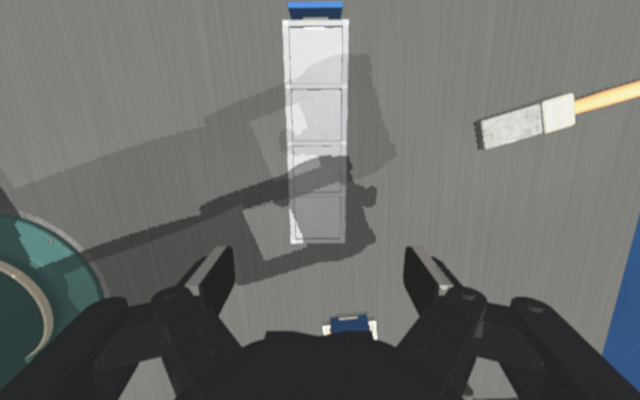

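```bash
python3 - <<'E'
import cv2,numpy as np
im=cv2.imread('pics/w_tray.png')
a=cv2.resize(im[0:60,260:370],None,fx=5,fy=5,interpolation=cv2.INTER_CUBIC)
b=cv2.resize(im[205:260,260:370],None,fx=5,fy=5,interpolation=cv2.INTER_CUBIC)
cv2.imwrite('pics/wt2.png',np.vstack([a,b]))
E
```

```text
(no output)
```

View pics/wt2.png

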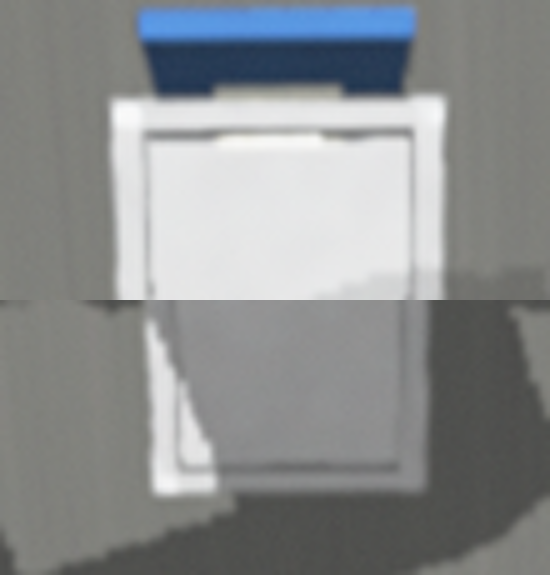

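```bash
python3 - <<'E'
from h import *
d=eyes.snapshot("wrist"); s=manip.read_state()
C=cam(d,np.array(s["tool_pos"]),np.array(s["tool_rot"]))
px=np.array([[282.5,19.3],[348.7,19.3],[345.1,243.0],[290.8,243.0]])
P=ray(C,px,13); print(P.round(1).tolist(),P.mean(0).round(1))
u=(P[0]+P[1]-P[2]-P[3])/2; print("len",np.linalg.norm(u),"yaw",np.degrees(np.arctan2(-u[0],u[1])), np.linalg.norm(P[0]-P[1]),np.linalg.norm(P[2]-P[3]))
# top cam, tray lighter mask
im,C2,_=snap("top"); print(proj(C2,P).round(1).tolist())
cv2.imwrite("pics/tc3.png",cv2.resize(im[185:255,140:300],None,fx=5,fy=5,interpolation=cv2.INTER_CUBIC))
goal(533,-258,260,3.6)
E
```

```text
[[456.6, 357.8, 13.0], [534.6, 353.6, 13.0], [522.3, 66.9, 13.0], [443.3, 71.1, 13.0]] [489.2 212.4  13. ]
len 287.00242896851233 yaw -2.561015989870155 78.09134546733044 79.13674529446939
[[158.3, 241.9], [160.9, 208.8], [282.3, 212.4], [280.7, 245.8]]
shift [-428.2   67.4    0.5] turn [ 0.01  0.03 -6.6 ] t 1.6
```

```bash
python3 -m creep '[[[-48,8,0,0,0,-1.5],[-97,15,0,0,0,-3],[-146,23,0,0,0,-4.5],[-195,31,0,0,0,-6],[-244,38,0,0,0,-6.6]]]'; python3 -c "
from h import *
st();goal(533,-258,260,3.6)"
```

```text
clock: 2.1
tool_pos: [513.2, -73.5, 260.5]
tool_rot: [[-0.066, 0.998, 0.001], [0.998, 0.066, -0.001], [-0.001, 0.0, -1.0]]
force: [1.2, 0.9, -1.1]
gripper_width: 85.4
t 2.1 pos [513.2 -73.5 260.5] yaw 3.77 tilt z [ 5.e-04 -6.e-04 -1.e+00] F [ 1.2  0.9 -1.1] w 85.4 j [-0.19 -0.23  1.74 -0.    1.63 -0.26]
shift [-185.4    7.7    0.6] turn [0.03 0.03 0.17] t 2.1
```

```bash
python3 -m creep '[[[-48,2,0,0,0,0],[-97,4,0,0,0,0],[-146,6,0,0,0,0],[-182,8,0,0,0,0],[-185,8,0.5,0,0,0.2]]]'; python3 -m creep '[[[0,0,0,0,0,0],[0,0,0,0,0,0]]]';python3 - <<'E'
from h import *
import pickle
st(); im,C,s=snap("wrist","w_rack"); pickle.dump(C,open("Crack.pkl","wb"))
cv2.imwrite("pics/wr2.png",cv2.resize(im[0:290,250:390],None,fx=4,fy=4,interpolation=cv2.INTER_CUBIC)[:600])
cv2.imwrite("pics/wr3.png",cv2.resize(im[0:290,250:390],None,fx=4,fy=4,interpolation=cv2.INTER_CUBIC)[580:])
E
```

```text
clock: 2.6
tool_pos: [533.6, -260.1, 259.3]
tool_rot: [[-0.06, 0.998, -0.001], [0.998, 0.06, -0.001], [-0.0, -0.001, -1.0]]
force: [0.6, 0.3, -1.1]
gripper_width: 85.5
clock: 2.8
tool_pos: [533.8, -259.0, 259.1]
tool_rot: [[-0.062, 0.998, -0.001], [0.998, 0.062, -0.0], [-0.0, -0.001, -1.0]]
force: [0.1, -0.3, 0.3]
gripper_width: 85.3
t 2.8 pos [ 533.8 -259.   259.1] yaw 3.54 tilt z [-9.e-04 -3.e-04 -1.e+00] F [ 0.1 -0.3  0.3] w 85.3 j [-0.49 -0.07  1.59 -0.    1.61 -0.56]
```

View pics/w_rack.png

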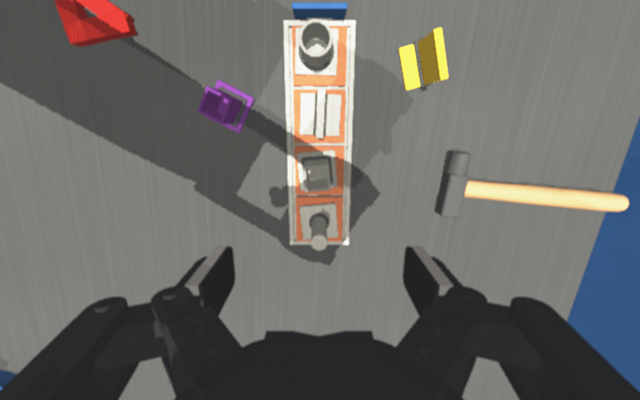

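View pics/wr2.png

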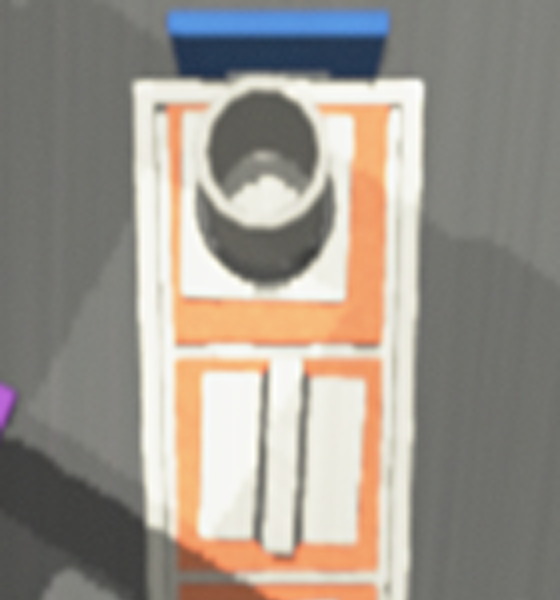

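View pics/wr3.png

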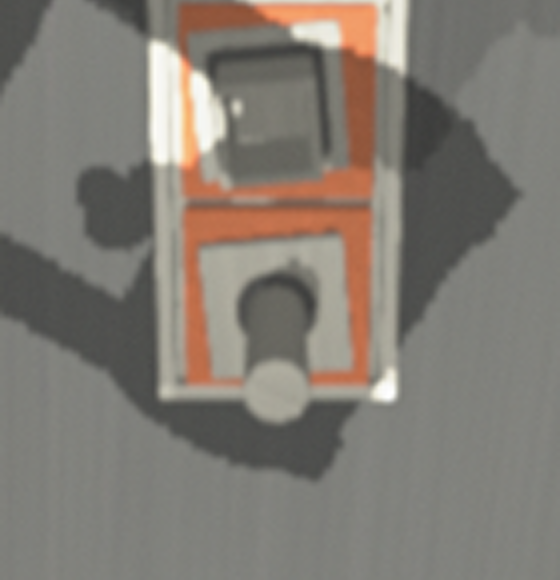

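```bash
python3 - <<'E'
from h import *
import pickle
C=pickle.load(open("Crack.pkl","rb"))
def o(L,off=0): return [[250+x/4-.4,(y+off)/4-.4] for x,y in L]
def q(n,L,z,off=0):
    P=ray(C,o(L,off),z); 
    yaw=[np.degrees(np.arctan2(*( (P[1]-P[0])[[1,0]]))),np.degrees(np.arctan2(*( (P[2]-P[3])[[1,0]]))),np.degrees(np.arctan2(-(P[0]-P[3])[0],(P[0]-P[3])[1])),np.degrees(np.arctan2(-(P[1]-P[2])[0],(P[1]-P[2])[1]))]
    print(n,P.mean(0).round(1),"yaw",np.round(yaw,1),"sz",[round(float(np.linalg.norm(P[i]-P[(i+1)%4])),1) for i in range(4)])
q("pipe",[(183,113),(352,115),(347,300),(181,297)],20)
q("tee",[(202,370),(368,378),(357,545),(199,538)],20)
q("teetop",[(268,358),(303,358),(295,553),(262,550)],76)
q("tube",[(188,35),(337,22),(347,178),(198,190)],20,580)
q("bar",[(198,248),(343,233),(353,372),(210,378)],20,580)
r=lambda x,y,z,off=0: print(ray(C,o([(x,y)],off),z).round(1))
r(265,157,80); r(277,391,88,580)
im=cv2.imread("pics/top1.png"); 
P=ray(C,o([(135,80),(424,80)]),10);Q=ray(C,o([(160,399),(397,400)],580),10); M=np.vstack([P,Q]); print("rack",M.mean(0).round(1)); u=P.mean(0)-Q.mean(0); print(np.linalg.norm(u),np.degrees(np.arctan2(-u[0],u[1])))
c=M.mean(0);u/=np.linalg.norm(u)
for k in(105,35,-35,-105): print((c+k*u).round(1))
E
```

```text
pipe [ 523.  -112.8   20. ] yaw [2.9 2.5 1.5 2.8] sz [49.2, 49.7, 50.3, 49.4]
tee [ 532.1 -183.8   20. ] yaw [0.9 1.  1.4 0.7] sz [51.2, 50.4, 50.6, 50.5]
teetop [ 532.  -183.9   76. ] yaw [ 3.5 -1.6  1.4  1.3] sz [9.1, 49.9, 9.0, 49.1]
tube [ 531.9 -256.5   20. ] yaw [8.4 8.2 6.  8. ] sz [48.7, 52.3, 50.5, 52.2]
bar [ 539.1 -327.2   20. ] yaw [9.6 6.1 7.4 8.3] sz [50.0, 51.6, 50.8, 48.5]
[[ 523.4 -113.5   80. ]]
[[ 539.4 -327.4   88. ]]
rack [ 533.6 -221.2   10. ]
290.45784111597106 3.4498018196941977
[ 527.3 -116.4   10. ]
[ 531.5 -186.2   10. ]
[ 535.7 -256.1   10. ]
[ 539.9 -326.    10. ]
```

```bash
python3 -c "
from h import *
goal(539.2,-327.3,42,7.5)"
```

```text
shift [-68.6   1.2 217.3] turn [-0.03  0.02 -3.94] t 2.85
```

```bash
python3 -m creep '[[[-40,1,30,0,0,-2],[-69,1,65,0,0,-4],[-69,1,100,0,0,-4],[-69,1,125,0,0,-4],[-69,1,140,0,0,-4]]]'; python3 -c "
from h import *
st();goal(539.2,-327.3,42,7.5);snap('wrist','w_bar')"
```

```text
clock: 3.35
tool_pos: [538.7, -326.2, 117.2]
tool_rot: [[-0.133, 0.991, -0.002], [0.991, 0.133, 0.001], [0.001, -0.002, -1.0]]
force: [1.2, -0.9, 0.0]
gripper_width: 85.7
t 3.35 pos [ 538.7 -326.2  117.2] yaw 7.63 tilt z [-2.2e-03  9.0e-04 -1.0e+00] F [ 1.2 -0.9  0. ] w 85.7 j [-0.58  0.08  1.68 -0.    1.38 -0.72]
shift [-1.3  0.5 75.2] turn [-0.12 -0.07  0.13] t 3.35
```

View pics/w_bar.png

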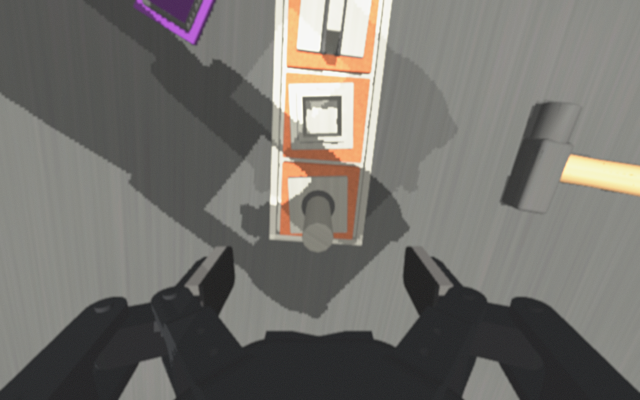

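```bash
python3 -m creep '[[[-1,0.5,30,0,0,0],[-1,0.5,55,0,0,0],[-1,0.5,70,0,0,0],[-1,0.5,75,0,0,0],[-1,0.5,75,0,0,0]]]'; python3 -m creep '[[[0,0,0,0,0,0],[0,0,0,0,0,0],[0,0,0,0,0,0],[0,0,0,0,0,0],[0,0,0,0,0,0]]]' 0; python3 -c "
from h import *
st()"
```

```text
clock: 3.9
tool_pos: [539.1, -326.7, 41.4]
tool_rot: [[-0.133, 0.991, -0.003], [0.991, 0.133, 0.001], [0.002, -0.003, -1.0]]
force: [-0.3, -0.3, -0.3]
gripper_width: 85.4
clock: 4.4
tool_pos: [539.3, -326.8, 41.9]
tool_rot: [[-0.133, 0.991, -0.003], [0.991, 0.133, 0.001], [0.001, -0.002, -1.0]]
force: [-0.8, -0.0, 0.5]
gripper_width: 18.9
t 4.4 pos [ 539.3 -326.8   41.9] yaw 7.65 tilt z [-0.0025  0.0011 -1.    ] F [-0.8 -0.   0.5] w 18.9 j [-0.59  0.14  1.74 -0.    1.26 -0.72]
```

```bash
python3 -m creep '[[[0,0,0,0,0,0],[0,0,-5,0,0,0],[0,0,-20,0,0,0],[0,0,-50,0,0,0],[0,0,-90,0,0,0]]]'; python3 -c "
from h import *
st();snap('wrist','w_barl');goal(493.8,315.9,160,-2.6)"
```

```text
clock: 4.9
tool_pos: [538.8, -326.5, 132.3]
tool_rot: [[-0.133, 0.991, -0.005], [0.991, 0.133, 0.003], [0.003, -0.004, -1.0]]
force: [0.5, -0.0, -3.4]
gripper_width: 18.6
t 4.9 pos [ 538.8 -326.5  132.3] yaw 7.65 tilt z [-0.0047  0.0025 -1.    ] F [ 0.5 -0.  -3.4] w 18.6 j [-0.58  0.07  1.66 -0.    1.41 -0.72]
shift [644.3  38.9 -20.7] turn [ 0.18  0.17 10.25] t 4.95
```

View pics/w_barl.png

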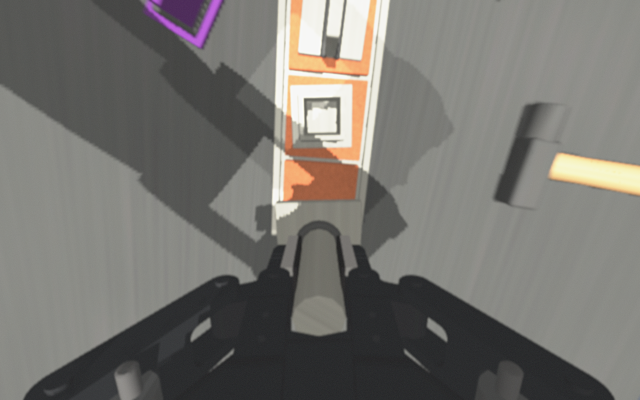

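```bash
python3 -m creep '[[[10,1,-20,0,0,0],[35,2,-40,0,0,1],[75,5,-50,0,0,2],[120,7,-50,0,0,3],[165,10,-50,0,0,4]]]'; python3 -m creep '[[[45,2,0,0,0,1],[90,5,0,0,0,2],[135,7,0,0,0,3],[180,9,0,0,0,4],[225,12,0,0,0,5]]]'; python3 -c "
from h import *
st();goal(493.8,315.9,170,-2.6)"
```

```text
clock: 5.45
tool_pos: [528.4, -161.6, 192.2]
tool_rot: [[-0.062, 0.998, 0.005], [0.998, 0.062, -0.003], [-0.004, 0.005, -1.0]]
force: [0.9, 0.7, -3.2]
gripper_width: 18.5
clock: 5.95
tool_pos: [526.0, 65.5, 192.6]
tool_rot: [[0.026, 1.0, 0.006], [1.0, -0.026, -0.003], [-0.003, 0.006, -1.0]]
force: [0.6, 0.6, -3.2]
gripper_width: 18.7
t 5.95 pos [526.   65.5 192.6] yaw -1.48 tilt z [ 0.0062 -0.0032 -1.    ] F [ 0.6  0.6 -3.2] w 18.7 j [ 0.08 -0.19  1.82 -0.    1.51  0.1 ]
shift [249.5 -38.8  21.6] turn [0.36 0.17 1.12] t 5.95
```

```bash
python3 -m creep '[[[48,-8,3,0,0,0],[97,-16,6,0,0,0.3],[146,-24,10,0.2,0,0.6],[194,-32,15,0.3,0.1,1],[228,-37,20,0.4,0.2,1.1]]]'; python3 -m creep '[[[20,-3,1,0,0,0],[21.5,-2,1,0,0,0],[21.5,-2,1,0,0,0]]]'; python3 -c "
from h import *
st();snap('wrist','w_bart');goal(493.8,315.9,36.5,-2.6)"
```

```text
clock: 6.45
tool_pos: [494.1, 297.1, 172.7]
tool_rot: [[0.044, 0.999, 0.0], [0.999, -0.044, 0.001], [0.001, 0.0, -1.0]]
force: [0.1, -0.7, -3.8]
gripper_width: 18.7
clock: 6.75
tool_pos: [493.0, 319.0, 172.3]
tool_rot: [[0.043, 0.999, 0.001], [0.999, -0.043, 0.001], [0.001, 0.001, -1.0]]
force: [0.6, -0.7, -3.1]
gripper_width: 18.5
t 6.75 pos [493.  319.  172.3] yaw -2.46 tilt z [ 7.0e-04  1.4e-03 -1.0e+00] F [ 0.6 -0.7 -3.1] w 18.5 j [ 0.53 -0.05  1.72  0.    1.47  0.57]
shift [ -2.7   0.7 135.7] turn [ 0.03 -0.08  0.09] t 6.8
```

View pics/w_bart.png

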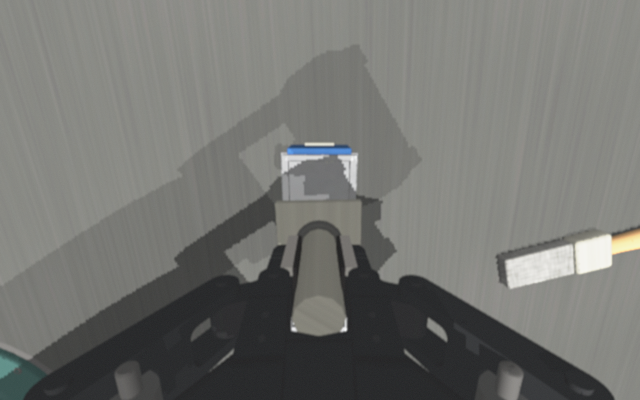

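```bash
python3 - <<'E'
from h import *
d=eyes.snapshot("wrist"); s=manip.read_state()
C=cam(d,np.array(s["tool_pos"]),np.array(s["tool_rot"]))
print(ray(C,[[281.5,153],[358,153]],13).round(1), ray(C,[[319,203]],s["tool_pos"][2]-42+20).round(1))
goal(493.8,315.9,36.5,-2.6)
E
```

```text
[[458.2 356.4  13. ]
 [536.5 352.9  13. ]] [[495.6 342.  150.2]]
shift [ -2.4   0.6 135.7] turn [ 0.04 -0.09  0.06] t 6.85
```

```bash
python3 -m creep '[[[-2,1,25,0,0,0],[-2.4,1,65,0,0,0],[-2.4,1,100,0,0,0],[-2.4,1,120,0,0,0],[-2.4,1,128,0,0,0]]]'; python3 -c "
from h import *
st();goal(494.3,315.9,36.3,-2.6)"
```

```text
clock: 7.35
tool_pos: [493.7, 314.4, 42.3]
tool_rot: [[0.046, 0.999, -0.002], [0.999, -0.046, 0.0], [-0.0, -0.002, -1.0]]
force: [-0.6, 1.1, -3.6]
gripper_width: 18.6
t 7.35 pos [493.7 314.4  42.3] yaw -2.62 tilt z [-0.0016  0.     -1.    ] F [-0.6  1.1 -3.6] w 18.6 j [0.52 0.05 1.84 0.   1.25 0.57]
shift [1.6 0.6 6. ] turn [-0.09  0.   -0.02] t 7.35
```

```bash
python3 -m creep '[[[1.5,0.6,3,0,0,0],[1.5,0.6,5,0,0,0],[1.5,0.6,6,0,0,0],[1.5,0.6,6.4,0,0,0]]]'; python3 -c "
from h import *
st()"
```

```text
clock: 7.75
tool_pos: [494.8, 316.0, 36.8]
tool_rot: [[0.046, 0.999, -0.0], [0.999, -0.046, 0.001], [0.001, -0.0, -1.0]]
force: [0.1, -0.7, -3.6]
gripper_width: 18.5
t 7.75 pos [494.8 316.   36.8] yaw -2.62 tilt z [-4.e-04  7.e-04 -1.e+00] F [ 0.1 -0.7 -3.6] w 18.5 j [0.52 0.06 1.84 0.   1.24 0.57]
```

Not in contact yet (weight still on the wrist); ease down another millimetre.

```bash
python3 -m creep '[[[0,0,0.6,0,0,0],[0,0,1,0,0,0],[0,0,1,0,0,0]]]'; python3 -m creep '[[[0,0,0,0,0,0],[0,0,0,0,0,0],[0,0,0,0,0,0],[0,0,0,0,0,0]]]' 0.7;  python3 -c "
from h import *
st()"
```

```text
clock: 8.05
tool_pos: [494.8, 316.1, 36.0]
tool_rot: [[0.046, 0.999, -0.0], [0.999, -0.046, 0.001], [0.001, -0.0, -1.0]]
force: [-0.5, -0.0, -3.9]
gripper_width: 18.5
clock: 8.45
tool_pos: [494.9, 316.2, 36.2]
tool_rot: [[0.046, 0.999, 0.0], [0.999, -0.046, 0.001], [0.001, 0.0, -1.0]]
force: [-0.1, -0.0, 0.2]
gripper_width: 59.7
t 8.45 pos [494.9 316.2  36.2] yaw -2.61 tilt z [ 1.e-04  9.e-04 -1.e+00] F [-0.1 -0.   0.2] w 59.7 j [0.52 0.06 1.84 0.   1.24 0.57]
```

```bash
python3 -m creep '[[[0,0,-15,0,0,0],[0,0,-55,0,0,0],[0,0,-100,0,0,0],[0,0,-140,0,0,0],[-10,0,-150,0,0,0]]]' ; python3 -c "
from h import *
st();snap('wrist','w_bard');goal(531.9,-256.5,160,7.8)"
```

```text
clock: 8.95
tool_pos: [495.5, 307.1, 192.6]
tool_rot: [[0.045, 0.999, 0.006], [0.999, -0.045, 0.005], [0.005, 0.006, -1.0]]
force: [0.3, 0.4, 0.9]
gripper_width: 59.9
t 8.95 pos [495.5 307.1 192.6] yaw -2.57 tilt z [ 0.0062  0.0046 -1.    ] F [0.3 0.4 0.9] w 59.9 j [ 0.51 -0.07  1.71  0.    1.5   0.56]
shift [-559.9   61.8   29.9] turn [  0.33  -0.19 -10.4 ] t 9.0
```

View pics/w_bard.png

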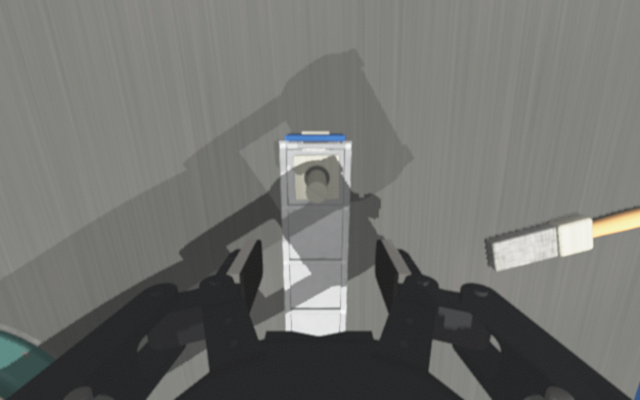

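```bash
python3 -m creep '[[[-45,5,2,0,0,-1],[-93,10,5,0.1,0,-2],[-141,16,8,0.1,0,-3],[-189,21,10,0.2,-0.1,-4],[-237,26,12,0.2,-0.1,-5]]]' 0.9; python3 -m creep '[[[-48,5,2,0,0,-1],[-96,11,4,0,0,-2],[-144,16,6,0,0,-3],[-192,21,8,0,0,-4],[-240,27,10,0,0,-5]]]'; python3 -c "
from h import *
st();goal(531.9,-256.5,150,7.8)"
```

```text
clock: 9.5
tool_pos: [510.0, 65.8, 178.3]
tool_rot: [[-0.043, 0.999, 0.001], [0.999, 0.043, 0.002], [0.002, 0.001, -1.0]]
force: [0.5, -0.5, 0.2]
gripper_width: 76.7
clock: 10.0
tool_pos: [546.6, -174.9, 167.2]
tool_rot: [[-0.13, 0.992, 0.001], [0.992, 0.13, 0.002], [0.002, 0.001, -1.0]]
force: [1.3, 1.1, -0.5]
gripper_width: 76.7
t 10.0 pos [ 546.6 -174.9  167.2] yaw 7.47 tilt z [ 6.0e-04  2.1e-03 -1.0e+00] F [ 1.3  1.1 -0.5] w 76.7 j [-0.36 -0.08  1.75  0.    1.46 -0.49]
shift [-79.  -25.2  17. ] turn [ 0.05 -0.12 -0.33] t 10.0
```

```bash
python3 -m creep '[[[-40,-13,8,0,0,0],[-72,-23,17,0,0,-0.3],[-79,-25,25,0,-0.1,-0.3],[-79,-25,40,0,-0.1,-0.3],[-79,-25,50,0,-0.1,-0.3]]]'; python3 -c "
from h import *
st();snap('wrist','w_tube');goal(531.9,-256.5,42,7.8)"
```

```text
clock: 10.5
tool_pos: [531.8, -255.4, 115.1]
tool_rot: [[-0.135, 0.991, -0.0], [0.991, 0.135, 0.001], [0.001, -0.0, -1.0]]
force: [0.0, 0.1, 0.2]
gripper_width: 76.6
t 10.5 pos [ 531.8 -255.4  115.1] yaw 7.77 tilt z [-5.0e-04  1.3e-03 -1.0e+00] F [0.  0.1 0.2] w 76.6 j [-0.49 -0.01  1.77  0.    1.38 -0.63]
shift [-1.9  0.3 71.6] turn [-0.1  -0.14  0.01] t 10.55
```

View pics/w_tube.png

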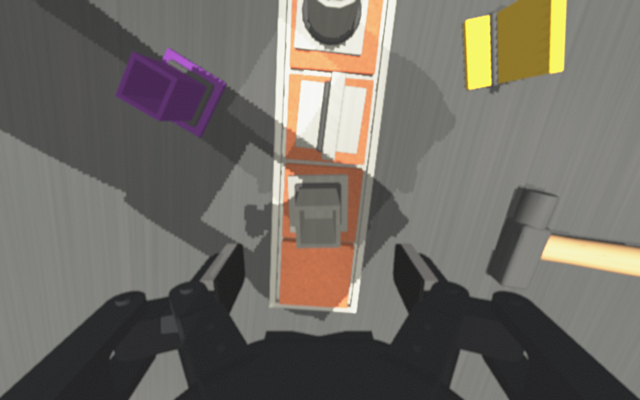

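```bash
python3 -m creep '[[[-1.9,0.3,30,-0.1,-0.1,0],[-1.9,0.3,55,-0.1,-0.1,0],[-1.9,0.3,70,-0.1,-0.1,0],[-1.9,0.3,74.5,-0.1,-0.1,0],[-1.9,0.3,74.5,-0.1,-0.1,0]]]'; python3 -m creep '[[[0,0,0,0,0,0],[0,0,0,0,0,0],[0,0,0,0,0,0],[0,0,0,0,0,0],[0,0,0,0,0,0]]]' 0; python3 -c "
from h import *
st()"
```

```text
clock: 11.05
tool_pos: [532.1, -256.1, 39.3]
tool_rot: [[-0.137, 0.991, -0.0], [0.991, 0.137, 0.001], [0.001, -0.0, -1.0]]
force: [-0.1, -0.4, 0.4]
gripper_width: 77.0
clock: 11.55
tool_pos: [532.5, -256.4, 40.2]
tool_rot: [[-0.136, 0.991, 0.001], [0.991, 0.136, 0.0], [0.0, 0.001, -1.0]]
force: [0.6, 0.4, 6.5]
gripper_width: 29.5
t 11.55 pos [ 532.5 -256.4   40.2] yaw 7.84 tilt z [ 1.e-03  2.e-04 -1.e+00] F [0.6 0.4 6.5] w 29.5 j [-0.49  0.06  1.83  0.    1.25 -0.63]
```

```bash
python3 -m creep '[[[0,0,0,0,0,0],[0,0,-5,0,0,0],[0,0,-25,0,0,0],[0,0,-60,0,0,0],[0,0,-105,0,0,0]]]'; python3 -c "
from h import *
st();snap('wrist','w_tubel');goal(490.6,246,170,-2.6)"
```

```text
clock: 12.05
tool_pos: [531.4, -255.9, 144.8]
tool_rot: [[-0.136, 0.991, -0.002], [0.991, 0.136, 0.002], [0.002, -0.002, -1.0]]
force: [1.6, -0.1, -1.0]
gripper_width: 29.5
t 12.05 pos [ 531.4 -255.9  144.8] yaw 7.84 tilt z [-0.0021  0.0018 -1.    ] F [ 1.6 -0.1 -1. ] w 29.5 j [-0.49 -0.03  1.74  0.    1.43 -0.63]
shift [504.3  25.9 -17.4] turn [ 0.4   0.2  10.44] t 12.1
```

View pics/w_tubel.png

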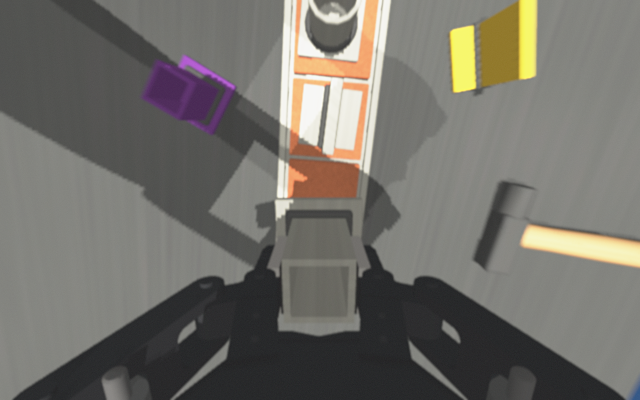

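```bash
python3 -m creep '[[[12,1,-20,0,0,0],[40,2,-40,0,0,1],[82,4,-45,0.2,0,2],[128,6,-45,0.3,0.1,3],[175,9,-45,0.4,0.2,4]]]'; python3 -m creep '[[[47,2,2,0,0,1],[94,4,5,0,0,2],[141,6,8,0,0,3],[188,8,12,0,0,4],[235,10,15,0,0,5]]]'; python3 -c "
from h import *
st();goal(490.6,246,150,-2.6)"
```

```text
clock: 12.6
tool_pos: [518.1, -81.1, 199.1]
tool_rot: [[-0.065, 0.998, 0.0], [0.998, 0.065, -0.0], [-0.0, 0.0, -1.0]]
force: [1.0, 0.6, -0.8]
gripper_width: 29.2
clock: 13.1
tool_pos: [512.1, 155.9, 184.0]
tool_rot: [[0.023, 1.0, 0.001], [1.0, -0.023, -0.0], [-0.0, 0.001, -1.0]]
force: [1.1, -0.2, -1.8]
gripper_width: 29.5
t 13.1 pos [512.1 155.9 184. ] yaw -1.29 tilt z [ 8.e-04 -4.e-04 -1.e+00] F [ 1.1 -0.2 -1.8] w 29.5 j [ 0.25 -0.17  1.81 -0.    1.5   0.27]
shift [ 89.6 -23.6  33.9] turn [0.05 0.02 1.31] t 13.1
```

```bash
python3 -m creep '[[[44,-11,5,0,0,0.6],[75,-20,15,0,0,1.3],[88,-23,25,0,0,1.3],[89.6,-23,34,0,0,1.3],[89.6,-23,40,0,0,1.3]]]'; python3 -c "
from h import *
st();snap('wrist','w_tubet');goal(491.2,246,34.3,-2.6)"
```

```text
clock: 13.6
tool_pos: [491.2, 245.4, 142.9]
tool_rot: [[0.045, 0.999, 0.0], [0.999, -0.045, -0.001], [-0.001, 0.0, -1.0]]
force: [1.3, -0.3, -2.0]
gripper_width: 29.2
t 13.6 pos [491.2 245.4 142.9] yaw -2.57 tilt z [ 0.     -0.0011 -1.    ] F [ 1.3 -0.3 -2. ] w 29.2 j [ 0.42 -0.12  1.83 -0.    1.43  0.46]
shift [1.300e+00 1.000e-01 1.079e+02] turn [-0.04  0.08 -0.02] t 13.65
```

View pics/w_tubet.png

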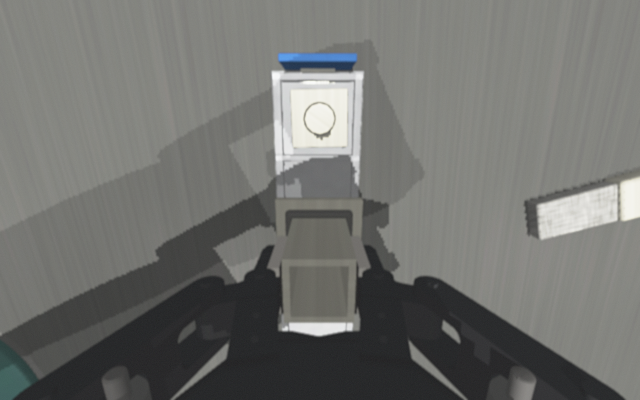

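```bash
python3 -m creep '[[[1,0,25,0,0,0],[1.3,0,60,0,0,0],[1.3,0,85,0,0.1,0],[1.3,0,97,0,0.1,0],[1.3,0,103,0,0.1,0]]]'; python3 -m creep '[[[0,0,2,0,0,0],[0,0,3.5,0,0,0],[0,0,5,0,0,0],[0,0,5,0,0,0]]]'; python3 -c "
from h import *
st()"
```

```text
clock: 14.15
tool_pos: [491.3, 245.1, 38.6]
tool_rot: [[0.047, 0.999, -0.001], [0.999, -0.047, -0.0], [-0.0, -0.001, -1.0]]
force: [-0.3, -0.4, -1.3]
gripper_width: 29.4
clock: 14.55
tool_pos: [491.6, 245.2, 34.2]
tool_rot: [[0.047, 0.999, -0.0], [0.999, -0.047, 0.0], [0.0, -0.0, -1.0]]
force: [-0.1, -0.1, -1.7]
gripper_width: 29.3
t 14.55 pos [491.6 245.2  34.2] yaw -2.69 tilt z [-4.e-04  2.e-04 -1.e+00] F [-0.1 -0.1 -1.7] w 29.3 j [ 0.42 -0.02  1.93  0.    1.24  0.46]
```

```bash
python3 -m creep '[[[0,0,0.4,0,0,0],[0,0,0.8,0,0,0],[0,0,0.8,0,0,0]]]'; python3 -c "
from h import *
st()"
```

```text
clock: 14.85
tool_pos: [491.8, 245.4, 34.2]
tool_rot: [[0.047, 0.999, 0.0], [0.999, -0.047, 0.0], [0.0, 0.0, -1.0]]
force: [-3.5, -1.5, 5.0]
gripper_width: 29.6
t 14.85 pos [491.8 245.4  34.2] yaw -2.68 tilt z [ 3.e-04  5.e-04 -1.e+00] F [-3.5 -1.5  5. ] w 29.6 j [ 0.42 -0.02  1.93  0.    1.23  0.46]
```

Contact. Release and lift.

```bash
python3 -m creep '[[[0,0,0,0,0,0],[0,0,0,0,0,0],[0,0,0,0,0,0],[0,0,0,0,0,0]]]' 0.75; python3 -m creep '[[[0,0,-15,0,0,0],[0,0,-50,0,0,0],[0,0,-95,0,0,0],[-5,0,-130,0,0,0],[-30,0,-145,0,0,0]]]' ; python3 -c "
from h import *
st();snap('wrist','w_tubed');goal(532.1,-184,150,1.2)"
```

```text
clock: 15.25
tool_pos: [491.8, 245.4, 34.2]
tool_rot: [[0.047, 0.999, 0.0], [0.999, -0.047, 0.0], [0.0, 0.0, -1.0]]
force: [1.0, -0.7, -0.5]
gripper_width: 64.2
clock: 15.75
tool_pos: [491.1, 216.5, 184.3]
tool_rot: [[0.045, 0.999, 0.005], [0.999, -0.045, 0.003], [0.003, 0.005, -1.0]]
force: [0.8, -0.5, 0.2]
gripper_width: 63.8
t 15.75 pos [491.1 216.5 184.3] yaw -2.58 tilt z [ 0.005   0.0027 -1.    ] F [ 0.8 -0.5  0.2] w 63.8 j [ 0.37 -0.17  1.81  0.    1.5   0.41]
shift [-395.    58.9   35.1] turn [ 0.35 -0.1  -3.84] t 15.8
```

View pics/w_tubed.png

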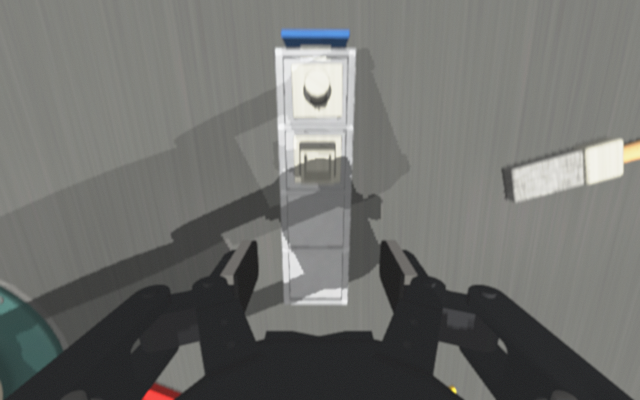

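Bar and tube stand centred in pockets 1 and 2 (plates at about (318,88) and (319,155)). Next the tee.

```bash
python3 -m creep '[[[-40,6,2,0,0,-0.5],[-86,13,4,0.1,0,-1],[-133,20,8,0.1,0,-1.5],[-180,27,12,0.2,-0.1,-2],[-227,34,16,0.3,-0.1,-2.5]]]' 0.9; python3 -m creep '[[[-48,7,2,0,0,-0.5],[-96,14,4,0,0,-1],[-136,20,7,0,0,-1.4],[-160,24,12,0,0,-1.4],[-166,25,16,0,0,-1.4]]]'; python3 -c "
from h import *
st();goal(532.1,-184,42,1.2)"
```

```text
clock: 16.3
tool_pos: [514.6, -16.9, 170.4]
tool_rot: [[0.002, 1.0, 0.002], [1.0, -0.002, -0.0], [-0.0, 0.002, -1.0]]
force: [0.5, 0.2, -0.2]
gripper_width: 76.9
clock: 16.8
tool_pos: [539.3, -185.3, 155.0]
tool_rot: [[-0.02, 1.0, 0.002], [1.0, 0.02, -0.001], [-0.001, 0.002, -1.0]]
force: [-1.3, -0.0, 0.3]
gripper_width: 76.9
t 16.8 pos [ 539.3 -185.3  155. ] yaw 1.14 tilt z [ 2.3e-03 -6.0e-04 -1.0e+00] F [-1.3 -0.   0.3] w 76.9 j [-0.38 -0.08  1.78  0.    1.44 -0.4 ]
shift [  1.5  -7.5 113. ] turn [ 0.13  0.03 -0.06] t 16.8
```

```bash
python3 -m creep '[[[1,-4,15,0.1,0,0],[1.5,-7.5,35,0.1,0,0],[1.5,-7.5,40,0.1,0,0]]]'; python3 -c "
from h import *
st();snap('wrist','w_tee');goal(532.1,-184,41,1.2)"
```

```text
clock: 17.1
tool_pos: [530.5, -182.5, 112.6]
tool_rot: [[-0.021, 1.0, -0.002], [1.0, 0.021, 0.001], [0.001, -0.002, -1.0]]
force: [-0.2, 0.2, 0.0]
gripper_width: 76.9
t 17.1 pos [ 530.5 -182.5  112.6] yaw 1.19 tilt z [-2.3e-03  7.0e-04 -1.0e+00] F [-0.2  0.2  0. ] w 76.9 j [-0.38 -0.07  1.84 -0.    1.37 -0.4 ]
shift [-1.5  1.4 71.9] turn [-0.12 -0.03 -0.  ] t 17.15
```

View pics/w_tee.png

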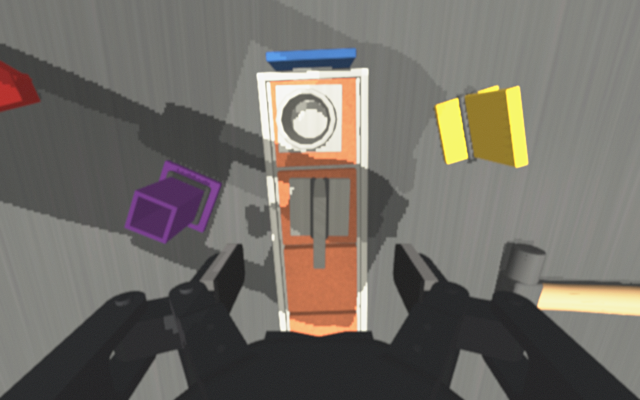

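```bash
python3 -m creep '[[[-1.5,1.4,30,-0.1,0,0],[-1.5,1.4,55,-0.1,0,0],[-1.5,1.4,68,-0.1,0,0],[-1.5,1.4,72,-0.1,0,0],[-1.5,1.4,72,-0.1,0,0]]]'; python3 -m creep '[[[0,0,0,0,0,0],[0,0,0,0,0,0],[0,0,0,0,0,0],[0,0,0,0,0,0],[0,0,0,0,0,0]]]' 0; python3 -m creep '[[[0,0,0,0,0,0],[0,0,0,0,0,0]]]'; python3 -c "
from h import *
st()"
```

```text
clock: 17.65
tool_pos: [532.4, -183.8, 41.5]
tool_rot: [[-0.021, 1.0, 0.0], [1.0, 0.021, 0.0], [0.0, 0.0, -1.0]]
force: [0.3, 0.1, 0.9]
gripper_width: 76.8
clock: 18.15
tool_pos: [532.6, -183.9, 41.9]
tool_rot: [[-0.021, 1.0, 0.001], [1.0, 0.021, 0.0], [0.0, 0.001, -1.0]]
force: [0.5, -0.5, -2.6]
gripper_width: 7.3
clock: 18.35
tool_pos: [532.6, -183.9, 41.9]
tool_rot: [[-0.021, 1.0, 0.0], [1.0, 0.021, 0.0], [0.0, 0.0, -1.0]]
force: [0.9, 0.5, 0.9]
gripper_width: 7.1
t 18.35 pos [ 532.6 -183.9   41.9] yaw 1.21 tilt z [ 4.e-04  3.e-04 -1.e+00] F [0.9 0.5 0.9] w 7.1 j [-0.38  0.    1.89  0.    1.25 -0.4 ]
```

```bash
python3 -m creep '[[[0,0,-4,0,0,0],[0,0,-20,0,0,0],[0,0,-55,0,0,0],[0,0,-100,0,0,0],[15,0,-135,0,0,0]]]'; python3 -c "
from h import *
st();snap('wrist','w_teel');goal(488.2,176.5,160,-2.6)"
```

```text
clock: 18.85
tool_pos: [532.2, -169.8, 180.7]
tool_rot: [[-0.02, 1.0, 0.002], [1.0, 0.02, -0.001], [-0.001, 0.002, -1.0]]
force: [1.0, -0.0, -2.6]
gripper_width: 7.2
t 18.85 pos [ 532.2 -169.8  180.7] yaw 1.15 tilt z [ 2.2e-03 -8.0e-04 -1.0e+00] F [ 1.  -0.  -2.6] w 7.2 j [-0.35 -0.12  1.77  0.    1.49 -0.37]
shift [345.5 -38.5  25.7] turn [0.49 0.1  3.8 ] t 18.9
```

View pics/w_teel.png

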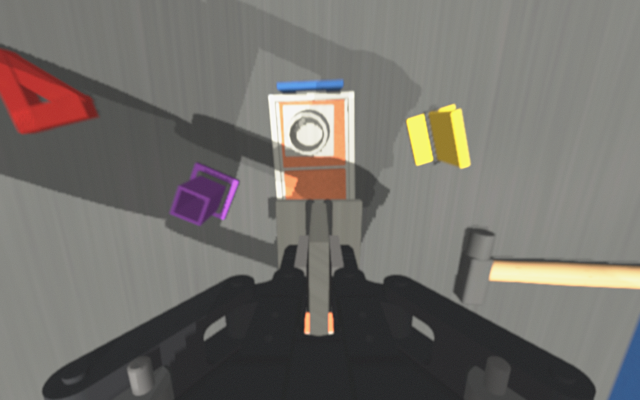

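```bash
python3 -m creep '[[[40,-4,2,0,0,0.4],[85,-9,4,0.1,0,0.8],[131,-14,6,0.2,0,1.3],[177,-19,8,0.3,0.1,1.8],[223,-24,12,0.4,0.1,2.3]]]'; python3 -m creep '[[[47,-5,3,0,0,0.5],[88,-10,8,0,0,1],[112,-13,14,0,0,1.4],[120,-14,20,0,0,1.4],[122,-14,25,0,0,1.4]]]'; python3 -c "
from h import *
st();goal(488.2,176,36.3,-2.6)"
```

```text
clock: 19.4
tool_pos: [504.7, 56.0, 175.4]
tool_rot: [[0.02, 1.0, 0.003], [1.0, -0.02, -0.0], [0.0, 0.003, -1.0]]
force: [0.9, -0.4, -2.6]
gripper_width: 6.9
clock: 19.9
tool_pos: [493.0, 178.8, 150.5]
tool_rot: [[0.043, 0.999, 0.003], [0.999, -0.043, -0.0], [0.0, 0.003, -1.0]]
force: [0.8, -0.3, -1.9]
gripper_width: 7.5
t 19.9 pos [493.  178.8 150.5] yaw -2.45 tilt z [ 3.4e-03 -1.0e-04 -1.0e+00] F [ 0.8 -0.3 -1.9] w 7.5 j [ 0.3  -0.18  1.88 -0.    1.44  0.34]
shift [ -3.   -5.1 114.1] turn [ 0.19 -0.    0.15] t 19.9
```

```bash
python3 -m creep '[[[-2,-3,15,0.1,0,0.1],[-3,-5,45,0.2,0,0.15],[-3,-5,80,0.2,0,0.15],[-3,-5,100,0.2,0,0.15],[-3,-5,108,0.2,0,0.15]]]'; python3 -c "
from h import *
st();snap('wrist','w_teet');goal(488.2,176,35.5,-2.6)"
```

```text
clock: 20.4
tool_pos: [487.1, 174.4, 39.7]
tool_rot: [[0.047, 0.999, -0.003], [0.999, -0.047, -0.001], [-0.001, -0.003, -1.0]]
force: [0.8, 0.3, -1.5]
gripper_width: 7.3
t 20.4 pos [487.1 174.4  39.7] yaw -2.69 tilt z [-0.0034 -0.0011 -1.    ] F [ 0.8  0.3 -1.5] w 7.3 j [ 0.29 -0.1   1.99 -0.    1.25  0.34]
shift [1.4 0.9 4.3] turn [-0.18  0.06 -0.08] t 20.45
```

View pics/w_teet.png

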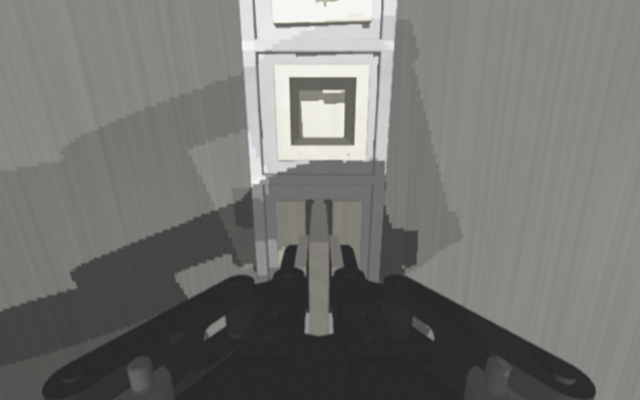

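```bash
python3 -m creep '[[[1,0.9,2,-0.1,0,0],[1.4,0.9,3.2,-0.2,0,0],[1.4,0.9,4.2,-0.2,0,0],[1.4,0.9,4.2,-0.2,0,0]]]'; python3 -c "
from h import *
st()"
```

```text
clock: 20.85
tool_pos: [488.5, 176.1, 36.2]
tool_rot: [[0.047, 0.999, 0.001], [0.999, -0.047, -0.001], [-0.001, 0.001, -1.0]]
force: [1.2, 0.2, -3.7]
gripper_width: 7.0
t 20.85 pos [488.5 176.1  36.2] yaw -2.68 tilt z [ 1.3e-03 -9.0e-04 -1.0e+00] F [ 1.2  0.2 -3.7] w 7.0 j [ 0.3  -0.09  1.99 -0.    1.24  0.34]
```

```bash
python3 -m creep '[[[0,0,0.5,0,0,0],[0,0,0.8,0,0,0],[0,0,0.8,0,0,0]]]'; python3 -c "
from h import *
st()"
```

```text
clock: 21.15
tool_pos: [488.8, 176.1, 35.9]
tool_rot: [[0.047, 0.999, 0.002], [0.999, -0.047, -0.001], [-0.001, 0.002, -1.0]]
force: [-0.4, -0.3, 2.6]
gripper_width: 7.2
t 21.15 pos [488.8 176.1  35.9] yaw -2.67 tilt z [ 2.e-03 -7.e-04 -1.e+00] F [-0.4 -0.3  2.6] w 7.2 j [ 0.3  -0.09  1.99 -0.    1.24  0.34]
```

```bash
python3 -m creep '[[[0,0,0,0,0,0],[0,0,0,0,0,0],[0,0,0,0,0,0],[0,0,0,0,0,0]]]' 0.6; python3 -m creep '[[[0,0,-15,0,0,0],[0,0,-50,0,0,0],[0,0,-95,0,0,0],[-5,0,-125,0,0,0],[-30,0,-135,0,0,0]]]' ; python3 -c "
from h import *
st();snap('wrist','w_teed');goal(523.2,-113.2,150,2.5)"
```

```text
clock: 21.55
tool_pos: [488.8, 176.1, 35.9]
tool_rot: [[0.047, 0.999, 0.002], [0.999, -0.047, -0.001], [-0.001, 0.002, -1.0]]
force: [-0.2, 0.3, -0.4]
gripper_width: 51.3
clock: 22.05
tool_pos: [488.0, 147.4, 176.0]
tool_rot: [[0.045, 0.999, 0.007], [0.999, -0.045, 0.001], [0.001, 0.007, -1.0]]
force: [-0.0, -0.1, -1.4]
gripper_width: 51.2
t 22.05 pos [488.  147.4 176. ] yaw -2.56 tilt z [ 0.0071  0.001  -1.    ] F [-0.  -0.1 -1.4] w 51.2 j [ 0.24 -0.23  1.88 -0.    1.49  0.29]
shift [-255.4   46.9   26.4] turn [ 0.41  0.03 -5.12] t 22.1
```

View pics/w_teed.png

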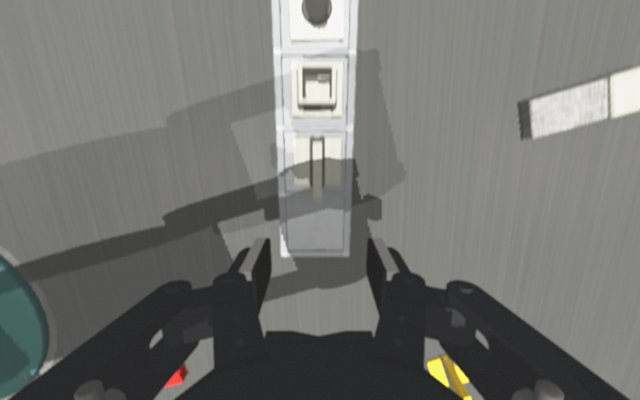

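The tee stands centred in pocket 3 (web at (317,165), plate (294..340,138..190)). Now the pipe.

```bash
python3 -m creep '[[[-40,7,2,0,0,-0.8],[-86,16,5,0.1,0,-1.8],[-133,24,10,0.2,0,-2.8],[-180,33,15,0.3,0,-3.8],[-220,40,20,0.4,0,-4.8]]]' 0.9; python3 -m creep '[[[-25,4,3,0,0,-0.3],[-33,6,15,0,0,-0.3],[-34,5,30,0,0,-0.3],[-34,5,40,0,0,-0.3]]]'; python3 -c "
from h import *
st();snap('wrist','w_pipe');goal(523.2,-113.2,42,2.5)"
```

```text
clock: 22.6
tool_pos: [517.9, -79.8, 157.5]
tool_rot: [[-0.038, 0.999, 0.001], [0.999, 0.038, -0.001], [-0.001, 0.001, -1.0]]
force: [0.6, -0.1, 0.7]
gripper_width: 76.6
clock: 23.0
tool_pos: [523.6, -112.9, 116.0]
tool_rot: [[-0.043, 0.999, -0.0], [0.999, 0.043, -0.0], [-0.0, -0.0, -1.0]]
force: [-0.3, 0.2, -0.7]
gripper_width: 77.0
t 23.0 pos [ 523.6 -112.9  116. ] yaw 2.49 tilt z [-0.e+00 -3.e-04 -1.e+00] F [-0.3  0.2 -0.7] w 77.0 j [-0.26 -0.13  1.89 -0.    1.38 -0.3 ]
shift [-0.8  0.2 72.5] turn [-0.1  -0.01  0.02] t 23.05
```

View pics/w_pipe.png

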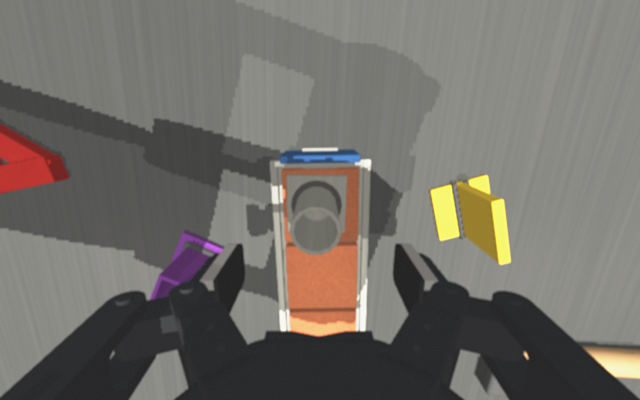

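```bash
python3 -m creep '[[[-0.5,-1,30,0,0,0],[-0.8,-1,55,0,0,0],[-0.8,-1,69,0,0,0],[-0.8,-1,72.8,0,0,0],[-0.8,-1,72.8,0,0,0]]]'; python3 -m creep '[[[0,0,0,0,0,0],[0,0,0,0,0,0],[0,0,0,0,0,0],[0,0,0,0,0,0],[0,0,0,0,0,0]]]' 0; python3 -c "
from h import *
st()"
```

```text
clock: 23.55
tool_pos: [522.2, -112.9, 42.0]
tool_rot: [[-0.045, 0.999, -0.002], [0.999, 0.045, 0.0], [0.0, -0.002, -1.0]]
force: [-0.5, -0.3, 0.1]
gripper_width: 76.7
clock: 24.05
tool_pos: [522.7, -113.0, 43.0]
tool_rot: [[-0.045, 0.999, -0.0], [0.999, 0.045, -0.0], [-0.0, -0.0, -1.0]]
force: [-1.2, 0.2, 6.6]
gripper_width: 32.1
t 24.05 pos [ 522.7 -113.    43. ] yaw 2.55 tilt z [-4.e-04 -1.e-04 -1.e+00] F [-1.2  0.2  6.6] w 32.1 j [-0.26 -0.06  1.95 -0.    1.25 -0.31]
```

```bash
python3 -m creep '[[[0,0,0,0,0,0],[0,0,0,0,0,0],[0,0,-4,0,0,0],[0,0,-20,0,0,0],[0,0,-55,0,0,0]]]'; python3 -m creep '[[[0,0,-40,0,0,0],[0,0,-65,0,0,0],[0,0,-70,0,0,0]]]'; python3 -c "
from h import *
st();snap('wrist','w_pipel');goal(485,106.5,150,-2.6)"
```

```text
clock: 24.55
tool_pos: [521.4, -112.7, 97.0]
tool_rot: [[-0.044, 0.999, -0.005], [0.999, 0.044, 0.001], [0.001, -0.005, -1.0]]
force: [0.1, 0.7, -2.9]
gripper_width: 31.9
clock: 24.85
tool_pos: [522.8, -113.0, 171.5]
tool_rot: [[-0.045, 0.999, 0.001], [0.999, 0.045, -0.0], [-0.0, 0.001, -1.0]]
force: [0.2, 0.1, -3.6]
gripper_width: 32.1
t 24.85 pos [ 522.8 -113.   171.5] yaw 2.55 tilt z [ 6.e-04 -4.e-04 -1.e+00] F [ 0.2  0.1 -3.6] w 32.1 j [-0.26 -0.17  1.83 -0.    1.48 -0.3 ]
shift [220.9 -27.6  20. ] turn [-0.06 -0.    5.15] t 24.9
```

View pics/w_pipel.png

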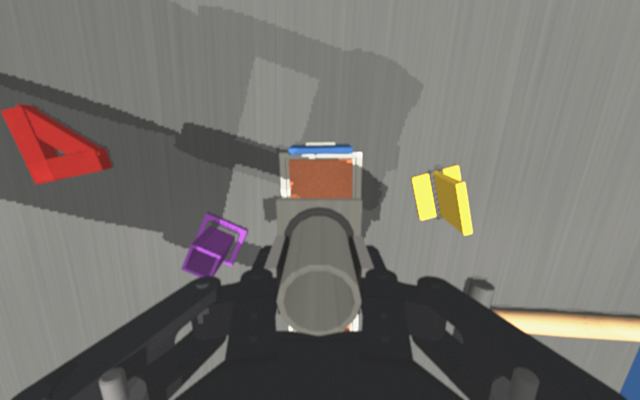

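```bash
python3 -m creep '[[[30,-4,2,0,0,0.7],[74,-9,4,0,0,1.7],[120,-15,8,0,0,2.8],[165,-21,12,0,0,3.9],[200,-25,16,0,0,4.8]]]'; python3 -m creep '[[[16,-2,3,0,0,0.3],[21,-3,8,0,0,0.4],[21,-3,20,0,0,0.4],[21,-3,30,0,0,0.4]]]'; python3 -c "
from h import *
st();snap('wrist','w_pipet');goal(484.8,106.5,37,-2.6)"
```

```text
clock: 25.4
tool_pos: [487.2, 87.8, 152.5]
tool_rot: [[0.04, 0.999, -0.003], [0.999, -0.04, 0.0], [-0.0, -0.003, -1.0]]
force: [0.7, -0.0, -3.6]
gripper_width: 31.9
clock: 25.8
tool_pos: [484.6, 108.1, 120.8]
tool_rot: [[0.047, 0.999, -0.004], [0.999, -0.047, -0.0], [-0.001, -0.004, -1.0]]
force: [-0.2, 0.7, -3.0]
gripper_width: 31.9
t 25.8 pos [484.6 108.1 120.8] yaw -2.68 tilt z [-3.9e-03 -4.0e-04 -1.0e+00] F [-0.2  0.7 -3. ] w 31.9 j [ 0.17 -0.22  1.96  0.    1.41  0.21]
shift [-1.2  1.3 82.1] turn [-0.33  0.05 -0.11] t 25.85
```

View pics/w_pipet.png

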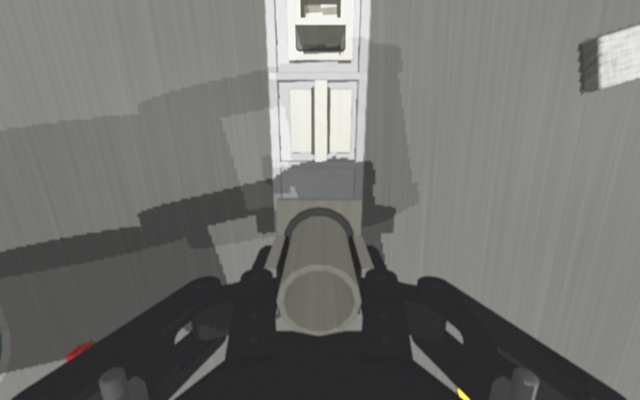

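```bash
python3 -m creep '[[[-1.2,1,20,-0.2,0,0],[-1.2,1,48,-0.3,0,-0.1],[-1.2,1,67,-0.3,0,-0.1],[-1.2,1,76,-0.3,0,-0.1],[-1.2,1,79.5,-0.3,0,-0.1]]]'; python3 -m creep '[[[0,0,1,0,0,0],[0,0,1.5,0,0,0],[0,0,1.5,0,0,0]]]'; python3 -c "
from h import *
st();goal(484.8,106.5,36.5,-2.6)"
```

```text
clock: 26.35
tool_pos: [484.3, 105.9, 38.7]
tool_rot: [[0.046, 0.999, -0.002], [0.999, -0.046, -0.001], [-0.001, -0.002, -1.0]]
force: [-0.2, 0.1, -3.5]
gripper_width: 32.2
clock: 26.65
tool_pos: [484.7, 105.8, 38.0]
tool_rot: [[0.046, 0.999, -0.001], [0.999, -0.046, -0.001], [-0.001, -0.001, -1.0]]
force: [0.5, -0.2, -2.5]
gripper_width: 31.9
t 26.65 pos [484.7 105.8  38. ] yaw -2.66 tilt z [-9.0e-04 -1.1e-03 -1.0e+00] F [ 0.5 -0.2 -2.5] w 31.9 j [ 0.16 -0.15  2.04 -0.    1.25  0.21]
shift [0.7 0.1 1.5] turn [-0.05  0.06 -0.06] t 26.65
```

```bash
python3 -m creep '[[[0,0,0.8,0,0,0],[0,0,1.5,0,0,0],[0,0,1.5,0,0,0]]]'; python3 -c "
from h import *
st()"
```

```text
clock: 26.95
tool_pos: [485.0, 105.9, 37.0]
tool_rot: [[0.046, 0.999, -0.0], [0.999, -0.046, -0.001], [-0.001, -0.0, -1.0]]
force: [-0.3, -0.8, 2.0]
gripper_width: 31.8
t 26.95 pos [485.  105.9  37. ] yaw -2.66 tilt z [-1.e-04 -1.e-03 -1.e+00] F [-0.3 -0.8  2. ] w 31.8 j [ 0.16 -0.15  2.04 -0.    1.25  0.21]
```

Floor contact. Release, lift, and back off for a check view.

```bash
python3 -m creep '[[[0,0,0,0,0,0],[0,0,0,0,0,0],[0,0,0,0,0,0],[0,0,0,0,0,0]]]' 0.85; python3 -m creep '[[[0,0,-15,0,0,0],[0,0,-50,0,0,0],[0,0,-95,0,0,0],[0,0,-140,0,0,0],[0,0,-180,0,0,0]]]' ; python3 -m creep '[[[10,0,-20,0,0,0],[40,0,-40,0,0,0],[65,0,-45,0,0,0],[65,0,-45,0,0,0],[65,0,-45,0,0,0]]]'; python3 - <<'E'
from h import *
import pickle
st();im,C,s=snap('wrist','w_end');pickle.dump(C,open("Cend.pkl","wb")); im2,C2,_=snap('top','top_end'); im3,_,_=snap('side','side_end')
cv2.imwrite("pics/we2.png",cv2.resize(im[0:290,250:390],None,fx=4,fy=4,interpolation=cv2.INTER_CUBIC)[:600])
cv2.imwrite("pics/we3.png",cv2.resize(im[0:290,250:390],None,fx=4,fy=4,interpolation=cv2.INTER_CUBIC)[560:])
cv2.imwrite("pics/se.png",cv2.resize(im3[220:400,220:400],None,fx=3.3,fy=3.3,interpolation=cv2.INTER_CUBIC))
E
```

```text
clock: 27.35
tool_pos: [485.0, 105.9, 37.0]
tool_rot: [[0.046, 0.999, -0.0], [0.999, -0.046, -0.001], [-0.001, -0.0, -1.0]]
force: [1.1, 0.5, 0.2]
gripper_width: 72.6
clock: 27.85
tool_pos: [484.8, 106.1, 220.7]
tool_rot: [[0.046, 0.999, 0.002], [0.999, -0.046, -0.001], [-0.001, 0.002, -1.0]]
force: [0.4, 0.7, -0.3]
gripper_width: 72.8
clock: 28.35
tool_pos: [487.5, 171.2, 266.4]
tool_rot: [[0.045, 0.999, 0.002], [0.999, -0.045, -0.001], [-0.001, 0.002, -1.0]]
force: [-0.2, 0.0, 0.2]
gripper_width: 72.6
t 28.35 pos [487.5 171.2 266.4] yaw -2.6 tilt z [ 2.3e-03 -7.0e-04 -1.0e+00] F [-0.2  0.   0.2] w 72.6 j [ 0.29 -0.24  1.74 -0.    1.64  0.33]
```

View pics/w_end.png

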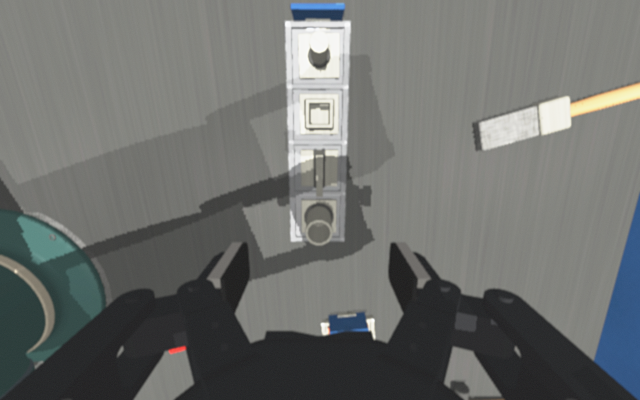

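View pics/we2.png

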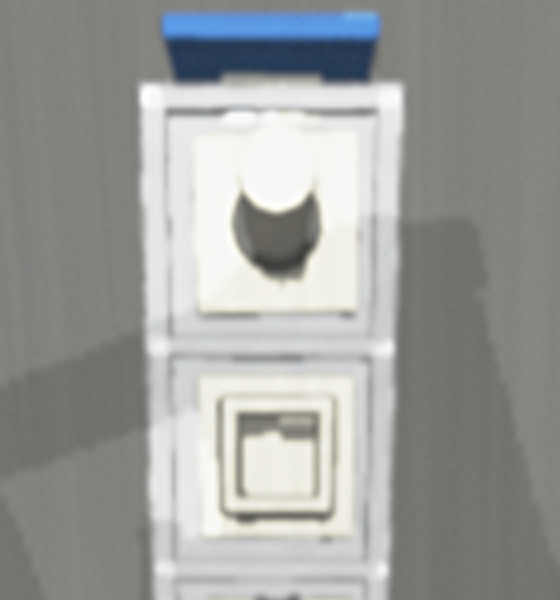

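View pics/we3.png

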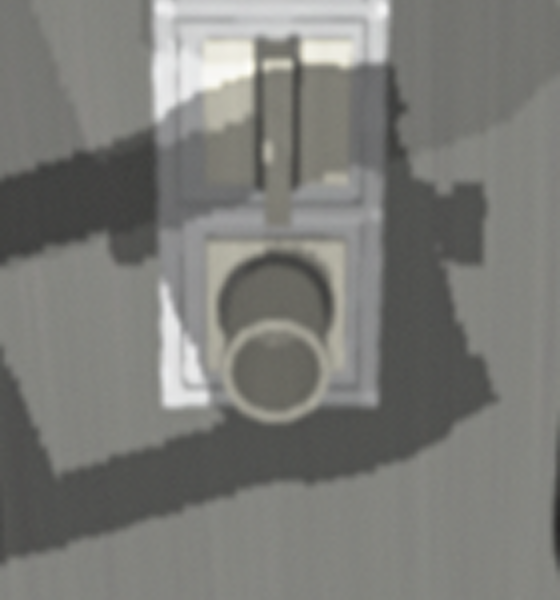

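View pics/se.png

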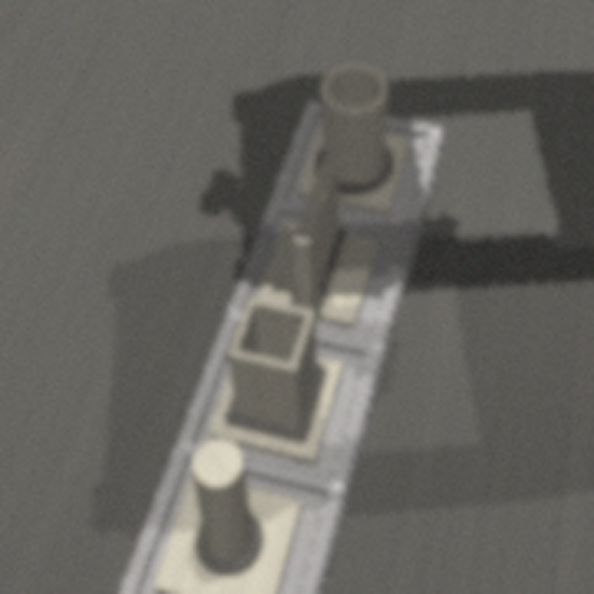

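```bash
python3 - <<'E'
from h import *
import pickle
C=pickle.load(open("Cend.pkl","rb"))
o=lambda L,off=0: [[250+x/4-.4,(y+off)/4-.4] for x,y in L]
T=ray(C,np.vstack([o([(138,85),(404,86)]),o([(162,407),(378,405)],560)]),13); c=T.mean(0); u=T[:2].mean(0)-T[2:].mean(0); L=np.linalg.norm(u);u/=L; v=np.array([u[1],-u[0],0]); print("tray",c.round(1),L)
for n,b,off in(("bar",[(195,135),(357,133),(357,313),(198,312)],0),("tube",[(200,377),(353,377),(353,535),(203,535)],0),("tee",[(204,40),(353,40),(348,185),(206,185)],560),("pipe",[(206,240),(347,240),(342,376),(211,378)],560)):
    P=ray(C,o(b,off),14).mean(0)-c; print(n,"x",round(P@v,1),"y",round(P@u,1))
for n,p,z,off in(("bartop",(276,170),82,0),("tubetop",(278,456),66,0),("pipetop",(275,371),74,560)):
    P=ray(C,o([p],off),z)[0]-c; print(n,"x",round(P@v,1),"y",round(P@u,1))
E
```

```text
tray [489.3 210.6  13. ] 286.79661257765684
bar x 1.8 y 105.2
tube x 2.2 y 36.5
tee x 2.5 y -34.4
pipe x 2.3 y -105.4
bartop x 1.4 y 104.8
tubetop x 2.2 y 36.2
pipetop x 1.6 y -104.2
```

All four samples are within about 2.5 mm of their pocket centres and upright, and the arm is clear. I'm handing in.

```bash
python3 -c "
from station import manip
print(manip.close_job(), manip.read_state()['clock'])"
```

```text
the job is handed in; nothing more can be done
the job is handed in; nothing more can be done
```

I moved all four samples from the rack to the tray with their row reversed and handed the job in at about 28.5 s, well inside the 118 s limit. Counted from the end plates, the pipe went from rack place 1 to pocket 4, the tee from 2 to 3, the tube from 3 to 2 and the bar from 4 to 1.

The last wrist-camera check put every sample within 2.5 mm of its pocket centre across the row and 1.5 mm along it. The plate and top centres of the bar, tube and pipe agreed to about 1.2 mm, so those three stand upright; the tee I judged only by eye. In the side view all four look flat and upright. The gripper was open about 260 mm above the table with no force on it.

- **Camera disagreement:** the top and wrist cameras differed by about 3 mm on where the tray sits along y. I used a value between them.
- **Bar release:** the bar was let go without a clear contact force on the wrist, at about the right height, so it may have dropped a fraction of a millimetre. The other three showed floor contact before release.

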